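Open the child-resistant pickling-salt bottle at the goldsmith's bench

ROBOT

A 6-joint arm with a two-finger parallel gripper is mounted at the origin on the work surface. World frame = base frame: x ahead of the robot, y to its left, z up, the work surface at z = 0. Lengths are in m, angles in rad, forces in N, time in s.
With the tool pointing down it reaches from about 0.375 to 0.9 m from the base axis. Payload 3.1 kg.
Tool frame: the origin (TCP) lies at the very end of the fingers, on their centre line; the grasp point (between the pads) lies 19 mm behind it (manip.tcp_to_grasp is the z of the grasp point in the tool frame, in m); z points along the fingers, y is the line along which they close (so a half turn about z gives the same grasp; the last joint's range is limited). The gripper opens to 87 mm and grips with 3 to 60 N. Pads are 19 mm wide; open, the fingers measure 117 mm over their backs; the gripper's body (75 mm by 190 mm) begins 51 mm behind the grasp point.
Start: joints at [-1.526, 0.527, 1.433, -0, 1.181, -0.178], TCP at [0.138, -0.61, 0.223] pointing down, gripper open.
Joint ranges: [-3.08, 3.08], [-0.75, 2.2], [0.22, 2.44], [-1.43, 4.57], [0, 2.65], [-2.85, 2.85]. Speed limits (rad/s): [2.79, 2.79, 3.14, 3.14, 3.14, 3.14].

INTERFACE

Orientations are given as a unit quaternion [w, x, y, z].
In Python, from plant import manip gives the robot as it stands. Calls block until the motion is done:
- manip.move_to(position, orientation): joint-space move of the TCP to a pose.
- manip.move_linear(position, frame=None, feed=0.15): straight line of the TCP; frame=None keeps the orientation; feed is the mean speed in m/s.
- manip.movej(angles): joint-space move.
- manip.move_gripper(opening, squeeze=None): opening from 0.0 (shut) to 1.0 (fully open); squeeze is the grip in N (None keeps the last); returns when the fingers have stopped.
- manip.wait(seconds).
- manip.inverse_kinematics(position, orientation): joint angles nearest the present ones, or None.
- manip.sense(): the state.
- manip.snapshot(name): name is "scene" or "top"; returns a dict with "frame" (384x512x3 uint8, red, green, blue), "camera_matrix" (3x3 intrinsics, pixels), "origin" and "rotation" of the camera in the world. Camera axes: x right, y up, looking along -z (the intrinsics and any distortion apply to the point x, -y, -z); pixel columns grow to the right and rows downward; lengths in m; the calibration is good to about 2 mm. A picture is of the moment at which its call begins. There is no depth.
A pose or a line that the arm cannot do raises manip.MotionError and nothing moves.
- manip.hand_in(): hands the job in; it is judged then, once.
The state is a dict: "t": time; "joint_positions": joint angles; "joint_vel": joint speeds; "tau": joint torques, N m; "eef_pos": TCP position; "ee_rot": TCP orientation; "wrist_force": force on the tool from outside, world axes, zero at the start; "moment": the same for the moment, N m; "opening": opening from 0.0 (shut) to 1.0 (fully open); "grasp_force": force on a finger pad.
Only numpy, scipy, OpenCV 4.12 (cv2) and the standard library are available. Lean on these libraries where they do the work, as an engineer would, in place of code of your own. Each camera call takes 0.05 s, during which the arm holds its last target. There are 200 camera calls.

TASK

The pickle pot needs topping up, so open the bottle with the red child-resistant cap: push the cap straight down against its spring and, keeping it down, turn it anticlockwise past its ratchet until it is unlocked, then lift it off and lay it gently, rim down and flat, on the floor of the shallow round brass tin. Leave the opened bottle standing in its well of the wooden block, and do not disturb the other two bottles or the tools on the bench.

Things in the scene. Friction and masses are not known exactly. Their poses are not given: they have to be found in the camera images.
- cap_center (a point): Centre, half-way up, of the red ribbed round child-resistant cap: 60 mm diameter, 38 mm high, 57 g, locked on the neck at the start. z: its axis, up, out of its closed top (white arrows show the opening turn). Rim 19 mm below this point, top 19 mm above. Grip it round its side. Three lugs inside catch behind ratchet teeth of the neck: unpressed it neither turns (few degrees of play) nor lifts.
- cap_rim (a point): Centre of the cap's open lower rim, same axes as the cap. To unlock: press the cap down 3.5 to 5.5 mm (hard stop at about 6) and, keeping it down, turn it anticlockwise seen from above. From 37 to 83 degrees of turn (aim for 60) the lugs are past the teeth and it can lift; a stop ends the turn at about 85. It does not turn clockwise. Free, it lifts straight off: 30 mm of rise clears the neck.
- liner (a joint): Travel (m) of the sprung white sealing disc inside the cap, which pushes the cap up off the bottle's mouth: about 0.002 when the cap is on and not pressed, growing as the cap is pressed down, 0.008 at the hard stop, 0 when the cap is off. The spring pushes about 6 N unpressed and 1.1 N more for each mm pressed (12 N at 5.5 mm).
- bottle_mouth (a point): Centre of the mouth (top face of the 43 mm round neck) of the red-capped white bottle, 141 mm above its underside; z up, x along a side. Body 80 x 80 mm square, sloping shoulder from 92 to 108 mm up. Loose, 0.75 kg, in a square well with 2 mm play each side, which keeps it from turning. Locked, the cap's centre is 6 mm below this point and the x axes of cap and bottle are parallel.
- rack_floor (a point): Centre of the upper face of the floor of the wooden bottle block screwed to the bench: block 118 mm (its x) by 360 mm (its y) by 50 mm high, this point 8 mm above the bench. Three square wells 84 mm wide at -115, 0 and +115 mm along its y axis, one bottle in each.
- tin_floor (a point): Centre of the floor (upper face, 2 mm above the bench) of the shallow round brass tin, loose, 0.16 kg: 124 mm outside diameter, 120 mm inside, rim 12 mm above the bench; z up.
- bottle_blue: Other bottle of the same size with a fixed blue cap (top 154 mm above its underside), bystander; origin at the centre of its underside.
- bottle_black: Other bottle of the same size with a fixed black cap (top 154 mm above its underside), bystander; origin at the centre of its underside.
- solder_block: Pale soldering block 100 x 150 x 26 mm, bystander; origin at the centre of its underside.
- pliers: Blue-handled pliers lying flat, 150 mm long, 14 mm high, bystander; origin near the middle, on the bench.
- hammer: Hammer lying flat, 260 mm long, bystander; origin mid-length, on the bench.
- mandrel: Tapered steel ring mandrel with a dark handle, 290 mm long, 25 mm high, lying along its x, bystander; origin mid-length, on the bench.
- ring_clamp: Wooden ring clamp with a brass band, 130 x 30 x 25 mm, lying along its x, bystander; origin at mid-length, on the bench.
- bench_block: Polished steel bench block 70 x 70 x 22 mm, bystander; origin at the centre of its underside.
There are look-alikes about, which are no part of the job. What is meant by the part that bears cap_center is not green or turquoise, and is the smaller of those in its own colour.

How it is judged:
On the way, in this order (a step that is already met when the one before it is completed fails the run):
1. the red cap, pressed down, has been turned past the ratchet teeth (more than 34 degrees from locked) while still on the bottle's neck (angle between the x axis of cap_center and the x axis of bottle_mouth, either way round above 0.6 rad and horizontal distance between cap_center and bottle_mouth below 0.008 m and z of cap_center in the frame of bottle_mouth below 0.004 m), for 0.05 s.
2. the cap has been lifted clear of the neck, the bottle staying in its well (z of cap_center in the frame of bottle_mouth above 0.03 m and z of bottle_mouth in the frame of rack_floor below 0.151 m), for 0.05 s.
At the end, for the whole second after the job is handed in: The red cap lies rim down and flat (within 4.5 degrees) on the floor of the brass tin, wholly inside its rim; the tin stands flat on the bench; the opened bottle stands upright (within 3.4 degrees) on the floor of its well (within 5 mm) (horizontal distance between cap_center and tin_floor below 0.031 m and z of cap_center in the frame of tin_floor below 0.023 m and angle between cap_center's own z axis and vertical below 0.08 rad and angle between tin_floor's own z axis and vertical below 0.05 rad and linear speed of tin below 0.02 m/s and height (world z) of tin_floor below 0.006 m and z of bottle_mouth in the frame of rack_floor below 0.146 m and angle between bottle_mouth's own z axis and vertical below 0.06 rad); the robot touches nothing.
It fails at once if one of the other bottles is disturbed (moved more than 20 mm) (distance of any of bottle_blue, bottle_black from where it was at the start of the episode above 0.02 m).
It fails at once if a tool or block on the bench is disturbed (moved more than 25 mm) (distance of any of solder_block, pliers, hammer, mandrel, ring_clamp, bench_block from where it was at the start of the episode above 0.025 m).
It fails at once if the cap is dropped or flung into the tin instead of being set down (faster than 0.5 m/s within 60 mm of the tin's floor) (linear speed of cap above 0.5 m/s and horizontal distance between cap_center and tin_floor below 0.07 m and z of cap_center in the frame of tin_floor below 0.06 m).
It also fails if it takes over 48 s, if anything falls off the work surface, if the arm or the gripper's body presses on something with over 40 N, if the wrist force passes 120 N, or if a joint passes its speed limit or range.

## Working session

There is one attempt and no reset: what is moved stays moved. The work goes in short steps, each a Python script; the robot and the scene stay as the last script left them, time stands still between calls to the robot, and variables do not carry over. Pictures are saved under pics/ and viewed, at most 10 in all, crops included, and the job is handed in when it is done.

```bash
ls; mkdir -p pics; python3 - <<'E'
from plant import manip
import cv2,numpy as np
for n in("scene","top"):
    s=manip.snapshot(n); cv2.imwrite(f"pics/{n}0.png",cv2.resize(s["frame"][:,:,::-1],(800,600),interpolation=cv2.INTER_CUBIC))
    print({k:np.round(v,4).tolist() for k,v in s.items() if k!="frame"})
print(manip.sense(),manip.tcp_to_grasp)
E
```

```text
pics
{'camera_matrix': [[386.9277, 0.0, 251.8294], [0.0, 386.9277, 184.4238], [0.0, 0.0, 1.0]], 'origin': [1.1463, -0.9948, 0.8695], 'rotation': [0.8404, 0.4684, 0.1225, 0.2436]}
{'camera_matrix': [[358.4351, 0.0, 256.1247], [0.0, 358.4351, 189.9492], [0.0, 0.0, 1.0]], 'origin': [0.4999, 0.0342, 1.2239], 'rotation': [0.7139, 0.01, -0.0217, -0.6998]}
{'t': 0.1, 'joint_positions': array([-1.52649061e+00,  5.28385385e-01,  1.43378286e+00,  4.42132655e-05,
        1.18139482e+00, -1.78545096e-01]), 'joint_vel': array([-0.00019918, -0.00314139, -0.00293817, -0.00099189, -0.00078527,
        0.00155848]), 'tau': array([-3.69279342e-04, -4.40984130e+01, -1.77151197e+01,  6.34001568e-02,
        5.33824519e-02, -5.89115257e-05]), 'eef_pos': array([ 0.13811565, -0.60887038,  0.22165924]), 'ee_rot': array([-9.81618639e-04,  9.93799062e-01,  1.11186566e-01,  8.64745656e-05]), 'wrist_force': array([-0.59408916, -0.87801369,  0.93311944]), 'moment': array([ 8.29866816e-05, -6.62905336e-03,  4.19757074e-02]), 'grasp_force': 0.0, 'opening': 1.0003113951034475} -0.0187
```

View pics/scene0.png

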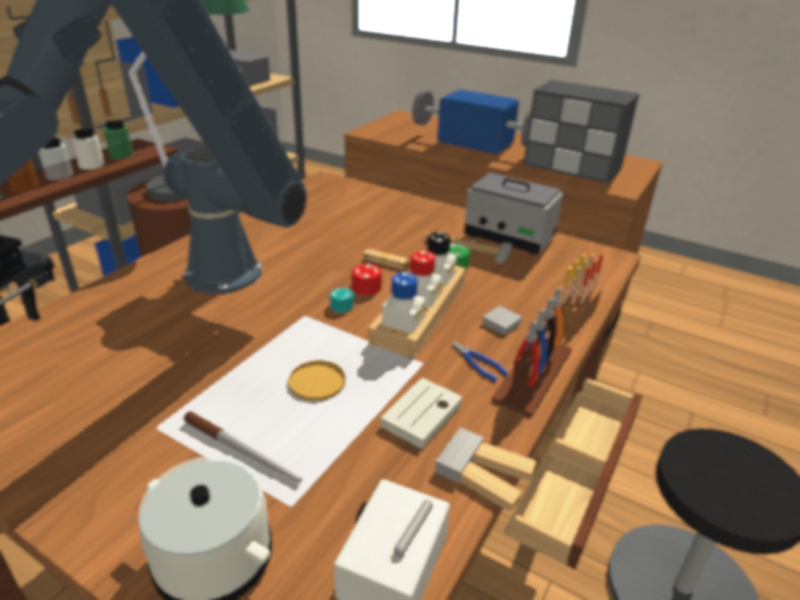

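View pics/top0.png

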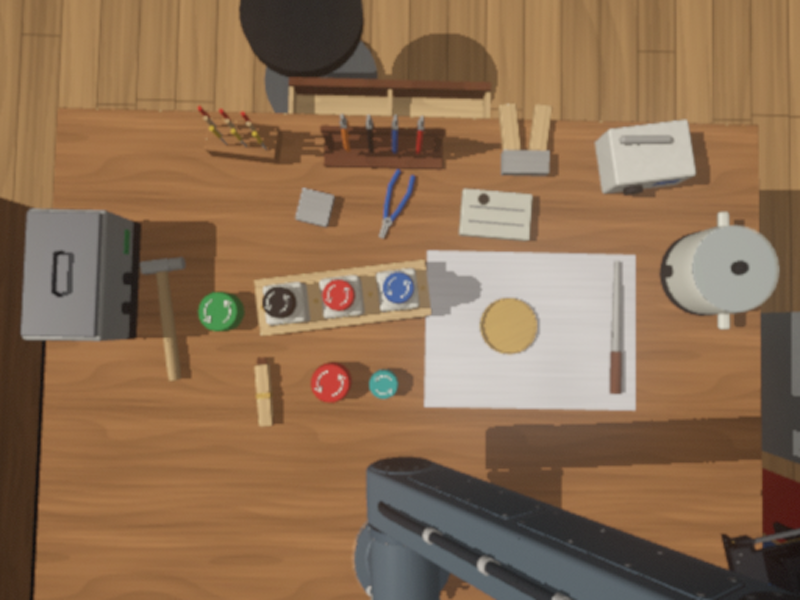

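The top view shows the red bottle cap at about (338,295), between black (279,302) and blue (398,288). A larger loose red cap is at (331,383), the decoy, and the brass tin is at (509,325). In the scene view the bottle cap is at (422,262), the decoy at (366,279) and the tin at (317,380). Next I'll fit cylinder silhouettes in both views.

```bash
cat > h.py <<'E'
from plant import manip
import cv2,numpy as np
from scipy.spatial.transform import Rotation as R
from scipy.optimize import least_squares
def proj(s,P):
    q=np.array(s["rotation"]); M=R.from_quat(q[[1,2,3,0]]).as_matrix() if q.shape==(4,) else q
    c=(np.asarray(P)-s["origin"])@M; c=c*[1,-1,-1]; p=c@np.array(s["camera_matrix"]).T
    return p[:,:2]/p[:,2:]
def blob(s,seed,kind):
    hsv=cv2.cvtColor(s["frame"],cv2.COLOR_RGB2HSV)
    H,S,V=[hsv[...,i].astype(int) for i in range(3)]
    m={"red":((H<6)|(H>172))&(S>150)&(V>70),"blue":(H>100)&(H<122)&(S>140)&(V>60),"brass":(H>15)&(H<27)&(S>140)&(V>80)}[kind].astype(np.uint8)
    n,l,st,c=cv2.connectedComponentsWithStats(m)
    i=min((i for i in range(1,n) if st[i,4]>25),key=lambda i:np.hypot(*(c[i]-np.array(seed)/1.5625)))
    cs,_=cv2.findContours((l==i).astype(np.uint8),cv2.RETR_EXTERNAL,cv2.CHAIN_APPROX_NONE)
    return cv2.convexHull(max(cs,key=len))
def feat(h):
    m=cv2.moments(h.astype(np.float32)); return np.array([m["m10"]/m["m00"],m["m01"]/m["m00"]]),m["m00"]
a=np.linspace(0,2*np.pi,60)
def cyl(p,r,h): return np.vstack([np.c_[p[0]+r*np.cos(a),p[1]+r*np.sin(a),0*a+p[2]+k] for k in(-h/2,h/2)])
def fit(snaps,seeds,kind,r,h,x0):
    hs=[blob(s,q,kind) for s,q in zip(snaps,seeds)]
    f=[feat(x) for x in hs]
    pr=lambda p:[feat(cv2.convexHull(proj(s,cyl(p,r,h)).astype(np.float32))) for s in snaps]
    o=least_squares(lambda p:np.concatenate([g[0]-k[0] for g,k in zip(pr(p),f)]),x0,diff_step=1e-3)
    print(kind,np.round(o.x,4),"resid px",np.round(o.fun,2),"sqrt area ratio meas/model",[round(float(np.sqrt((k[1]+np.sqrt(k[1])*2)/g[1])),3) for g,k in zip(pr(o.x),f)],[cv2.boundingRect(x) for x in hs])
    return o.x
E
python3 - <<'E'
from h import *
S=[manip.snapshot("scene"),manip.snapshot("top")]
fit(S,[(422,262),(338,295)],"red",.03,.038,[.5,.1,.14])
fit(S,[(366,279),(331,383)],"red",.03,.038,[.4,.1,.04])
fit(S,[(404,285),(398,288)],"blue",.03,.038,[.5,0,.14])
t=fit(S,[(317,380),(509,325)],"brass",.062,.012,[.5,-.3,.006])
print(manip.sense()["t"])
E
```

```text
red [0.5499 0.1361 0.1469] resid px [ 0.08 -0.    0.03  0.05] sqrt area ratio meas/model [0.962, 0.928] [(262, 160, 16, 16), (207, 180, 19, 18)]
red [0.3707 0.1596 0.0263] resid px [0.12 0.   0.05 0.08] sqrt area ratio meas/model [1.327, 1.331] [(225, 169, 19, 20), (199, 232, 25, 25)]Traceback (most recent call last):
  File "<stdin>", line 5, in <module>
  File "h.py", line 22, in fit
    hs=[blob(s,q,kind) for s,q in zip(snaps,seeds)]
        ~~~~^^^^^^^^^^
  File "h.py", line 14, in blob
    i=min((i for i in range(1,n) if st[i,4]>25),key=lambda i:np.hypot(*(c[i]-np.array(seed)/1.5625)))
ValueError: min() iterable argument is empty
```

```bash
sed -i 's/(S>150)&(V>70)/(S>110)\&(V>35)/; s/(S>140)&(V>60)/(S>90)\&(V>35)/; s/(H>100)&(H<122)/(H>98)\&(H<125)/' h.py
python3 - <<'E'
from h import *
S=[manip.snapshot("scene"),manip.snapshot("top")]
for seeds,k,r,h,x in [([(317,380),(509,325)],"brass",.062,.012,[.5,-.3,.006]),([(422,262),(338,295)],"red",.03,.038,[.5,.1,.14]),([(404,285),(398,288)],"blue",.03,.038,[.5,0,.14])]:
    try: fit(S,seeds,k,r,h,x)
    except Exception as e: print(k,e)
f=np.hstack([cv2.resize(S[0]["frame"][140:260,170:310],(420,360),interpolation=cv2.INTER_CUBIC),cv2.resize(S[1]["frame"][155:255,155:255],(360,360),interpolation=cv2.INTER_CUBIC)])
cv2.imwrite("pics/crop1.png",f[:,:,::-1])
E
```

```text
brass [ 0.6575  0.2131 -0.1793] resid px [94.98 -9.22 41.24 77.43] sqrt area ratio meas/model [1.152, 0.252] [(186, 232, 34, 23), (160, 83, 9, 10)]
red [0.5504 0.1367 0.1464] resid px [-0.22  0.01 -0.09 -0.15] sqrt area ratio meas/model [1.021, 0.994] [(262, 159, 17, 18), (206, 179, 21, 20)]
blue [0.5662 0.0223 0.1446] resid px [-0.11  0.   -0.05 -0.08] sqrt area ratio meas/model [0.906, 0.932] [(251, 175, 16, 16), (246, 175, 18, 19)]
```

View pics/crop1.png

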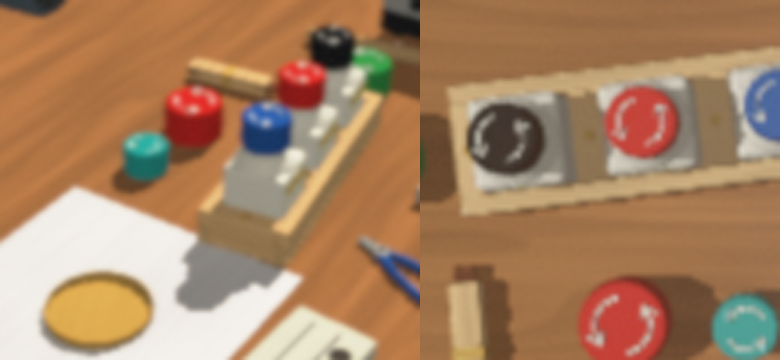

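The crop shows the red cap clear of its neighbours: scene crop (302,82), top crop (641,120). The fitted height of 0.146 is near the expected 0.143, and the spacing to blue is 115.5 mm as given. The brass colour threshold failed in the top view, so I'll fix that.

```bash
sed -i 's/(H>15)&(H<27)&(S>140)&(V>80)/(H>14)\&(H<28)\&(S>125)\&(V>90)/' h.py
python3 - <<'E'
from h import *
S=[manip.snapshot("scene"),manip.snapshot("top")]
print([cv2.cvtColor(s["frame"],cv2.COLOR_RGB2HSV)[y,x] for s,x,y in((S[0],203,243),(S[1],326,208),(S[1],326,195))])
t=fit(S,[(317,380),(509,325)],"brass",.062,.012,[.5,-.3,.006])
z=lambda yaw:(R.from_euler("z",yaw)*R.from_quat([1,0,0,0])).as_quat()[[3,0,1,2]]
for d in range(-180,181,30):
    o=[manip.inverse_kinematics(p,z(np.radians(d))) for p in([.55,.1365,.134],[*t[:2],.011])]
    print(d,[None if j is None else np.round(j,2).tolist() for j in o])
E
```

```text
[array([ 19, 161, 226], dtype=uint8), array([ 19, 120, 194], dtype=uint8), array([ 19, 120, 192], dtype=uint8)]
brass [ 0.1697  0.3803 -0.5912] resid px [24.41  1.18 11.36 18.22] sqrt area ratio meas/model [1.548, 0.372] [(185, 232, 35, 24), (163, 250, 12, 7)]
-180 [[0.05, 0.57, 1.66, -0.0, 0.91, -1.52], [0.88, 0.7, 2.1, -0.0, 0.34, -0.69]]
-150 [[0.05, 0.57, 1.66, -0.0, 0.91, -2.05], [0.88, 0.7, 2.1, -0.0, 0.34, -1.21]]
-120 [[0.05, 0.57, 1.66, -0.0, 0.91, -2.57], [0.88, 0.7, 2.1, -0.0, 0.34, -1.74]]
-90 [None, [0.88, 0.7, 2.1, -0.0, 0.34, -2.26]]
-60 [[0.05, 0.57, 1.66, -0.0, 0.91, 2.66], [0.88, 0.7, 2.1, -0.0, 0.34, -2.78]]
-30 [[0.05, 0.57, 1.66, -0.0, 0.91, 2.14], None]
0 [[0.05, 0.57, 1.66, -0.0, 0.91, 1.62], [0.88, 0.7, 2.1, -0.0, 0.34, 2.45]]
30 [[0.05, 0.57, 1.66, -0.0, 0.91, 1.09], [0.88, 0.7, 2.1, -0.0, 0.34, 1.93]]
60 [[0.05, 0.57, 1.66, -0.0, 0.91, 0.57], [0.88, 0.7, 2.1, -0.0, 0.34, 1.4]]
90 [[0.05, 0.57, 1.66, -0.0, 0.91, 0.05], [0.88, 0.7, 2.1, -0.0, 0.34, 0.88]]
120 [[0.05, 0.57, 1.66, -0.0, 0.91, -0.48], [0.88, 0.7, 2.1, -0.0, 0.34, 0.36]]
150 [[0.05, 0.57, 1.66, -0.0, 0.91, -1.0], [0.88, 0.7, 2.1, -0.0, 0.34, -0.17]]
180 [[0.05, 0.57, 1.66, -0.0, 0.91, -1.52], [0.88, 0.7, 2.1, -0.0, 0.34, -0.69]]
```

```bash
sed -i 's/(H>14)&(H<28)&(S>125)&(V>90)/(H>15)\&(H<27)\&(S>85)\&(V>90)/' h.py
cat >> h.py <<'E'
z=lambda d:(R.from_euler("z",np.radians(d))*R.from_quat([1,0,0,0])).as_quat()[[3,0,1,2]]
def st(m=""):
    s=manip.sense(); print(m,"t%.2f"%s["t"],"pos",np.round(s["eef_pos"],4),"F",np.round(s["wrist_force"],1),"Mz %.2f"%s["moment"][2],"op %.3f grip %.1f j6 %.3f"%(s["opening"],s["grasp_force"],s["joint_positions"][5])); return s
E
python3 - <<'E'
from h import *
S=[manip.snapshot("scene"),manip.snapshot("top")]
fit(S,[(317,380),(509,325)],"brass",.062,.012,[.5,-.3,.006])
manip.move_to([.5502,.1365,.26],z(60)); st("above")
manip.move_gripper(0.95,5)
manip.move_linear([.5502,.1365,.1465-.019+.007],feed=.08); st("at")
manip.move_gripper(.5,10); st("grip")
for n in("scene","top"):
    s=manip.snapshot(n); cv2.imwrite(f"pics/{n}2.png",cv2.resize(s["frame"][120:280,150:350],(800,600),interpolation=cv2.INTER_CUBIC)[:,:,::-1])
E
```

```text
brass [ 0.4975 -0.2212  0.0083] resid px [0.06 0.01 0.04 0.05] sqrt area ratio meas/model [0.959, 0.974] [(184, 231, 37, 25), (308, 191, 36, 35)]
above t3.49 pos [0.5505 0.1357 0.2599] F [-0.9 -0.1  1.3] Mz 0.04 op 1.000 grip 0.0 j6 0.570
at t5.61 pos [0.5506 0.1366 0.135 ] F [0.6 0.  0.4] Mz 0.00 op 0.946 grip 0.0 j6 0.570
grip t6.14 pos [0.5506 0.1363 0.1346] F [ 0.5 -0.   0.1] Mz -0.04 op 0.691 grip 10.0 j6 0.570
```

View pics/scene2.png

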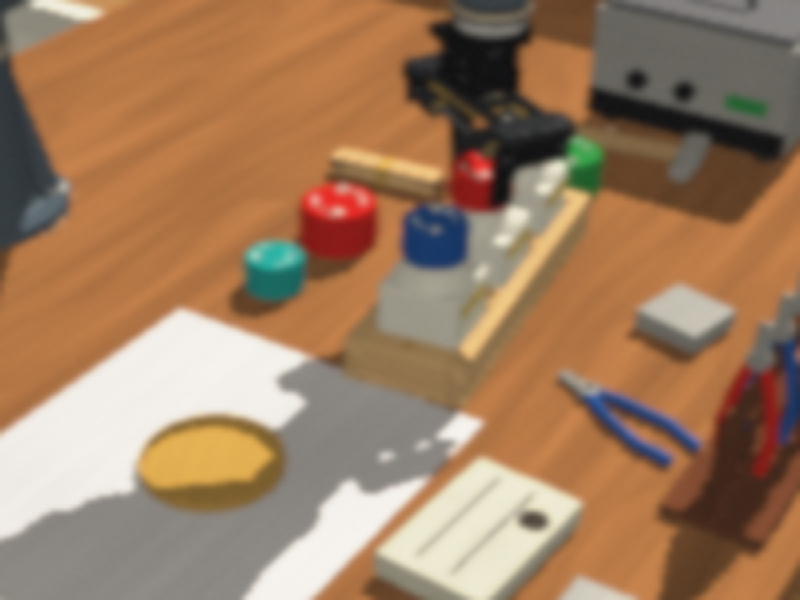

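The fingers hold the red cap (crop at 475,180), stopped at 60.1 mm, which matches its diameter. The tin fit is at (0.4975, -0.2212). Next I'll press in steps, watching the force.

```bash
python3 - <<'E'
from h import *
manip.move_gripper(.5,50); s=st("grip")
x,y,z0=.5502,.1365,.1345
for d in(.0015,.003,.0045,.005):
    manip.move_linear([x,y,z0-d],feed=.02); manip.wait(.1); s=st(d)
    if s["wrist_force"][2]>16: break
E
```

```text
grip t6.46 pos [0.5506 0.1363 0.1346] F [ 1.  -0.2  0.1] Mz -0.01 op 0.681 grip 50.0 j6 0.570
0.0015 t6.81 pos [0.5506 0.1363 0.1339] F [-1.1 -1.5  5.7] Mz -0.02 op 0.685 grip 50.0 j6 0.570
0.003 t7.16 pos [0.5507 0.1364 0.1327] F [-0.8 -1.7  8. ] Mz -0.01 op 0.683 grip 50.0 j6 0.570
0.0045 t7.51 pos [0.5507 0.1363 0.1315] F [-1.6 -2.1  8.2] Mz -0.03 op 0.681 grip 50.0 j6 0.570
0.005 t7.86 pos [0.5506 0.1363 0.131 ] F [-1.4 -1.7 10.5] Mz -0.07 op 0.685 grip 50.0 j6 0.570
```

```bash
python3 - <<'E'
from h import *
x,y,z0=.5502,.1365,.1345
manip.move_linear([x,y,z0-.006],feed=.02); manip.wait(.15); s=st("press")
for d in(75,90,105,121):
    manip.move_to([x,y,z0-.006],z(d)); s=st(d)
manip.wait(.15); st("turned")
for n in("top",):
    s=manip.snapshot(n); cv2.imwrite(f"pics/{n}3.png",cv2.resize(s["frame"][140:240,150:310],(800,500),interpolation=cv2.INTER_CUBIC)[:,:,::-1])
E
```

```text
press t8.26 pos [0.5507 0.1364 0.1302] F [-1.1 -1.9 10.6] Mz -0.04 op 0.681 grip 50.0 j6 0.570
75 t8.62 pos [0.5513 0.1368 0.1304] F [-0.6 -1.7 10.5] Mz 0.07 op 0.683 grip 50.0 j6 0.307
90 t8.97 pos [0.5516 0.1369 0.1304] F [ 0.6 -0.8 10.9] Mz 0.08 op 0.680 grip 50.0 j6 0.046
105 t9.33 pos [0.5516 0.137  0.1305] F [ 0.5  0.1 10.4] Mz 0.06 op 0.683 grip 50.0 j6 -0.216
121 t9.71 pos [0.5517 0.1371 0.1305] F [-0.1  0.6 10.4] Mz 0.09 op 0.680 grip 50.0 j6 -0.495
turned t9.86 pos [0.5517 0.137  0.1305] F [-0.6  1.3 10.6] Mz 0.06 op 0.681 grip 50.0 j6 -0.495
```

The turn met almost no resisting moment, so the cap turned with the grip. Lift slowly and check the force.

```bash
python3 - <<'E'
from h import *
x,y,z0=.5510,.1365,.1345
for d in(0,.006,.012):
    manip.move_linear([x,y,z0+d],feed=.03); s=st(d)
    if s["wrist_force"][2]<-8: print("STOP"); break
else:
    manip.move_linear([x,y,z0+.05],feed=.08); st("up")
    manip.move_linear([x,y,.27],feed=.15); s=st("high")
    for n in("scene",):
        s=manip.snapshot(n); cv2.imwrite(f"pics/{n}4.png",cv2.resize(s["frame"][100:260,150:350],(800,600),interpolation=cv2.INTER_CUBIC)[:,:,::-1])
E
```

```text
0 t10.26 pos [0.5517 0.137  0.1353] F [1.3 1.3 5.7] Mz 0.06 op 0.684 grip 50.0 j6 -0.495
0.006 t10.61 pos [0.5508 0.1364 0.1402] F [ 1.6 -0.1 -0. ] Mz 0.07 op 0.686 grip 50.0 j6 -0.495
0.012 t10.96 pos [0.5503 0.1365 0.1464] F [ 0.   0.  -0.5] Mz -0.01 op 0.682 grip 50.0 j6 -0.495
up t11.58 pos [0.5507 0.1365 0.1845] F [-0.6  0.1 -0. ] Mz 0.00 op 0.686 grip 50.0 j6 -0.495
high t12.30 pos [0.5502 0.1364 0.269 ] F [-0.3 -0.5 -0.4] Mz 0.00 op 0.682 grip 50.0 j6 -0.495
```

View pics/scene4.png

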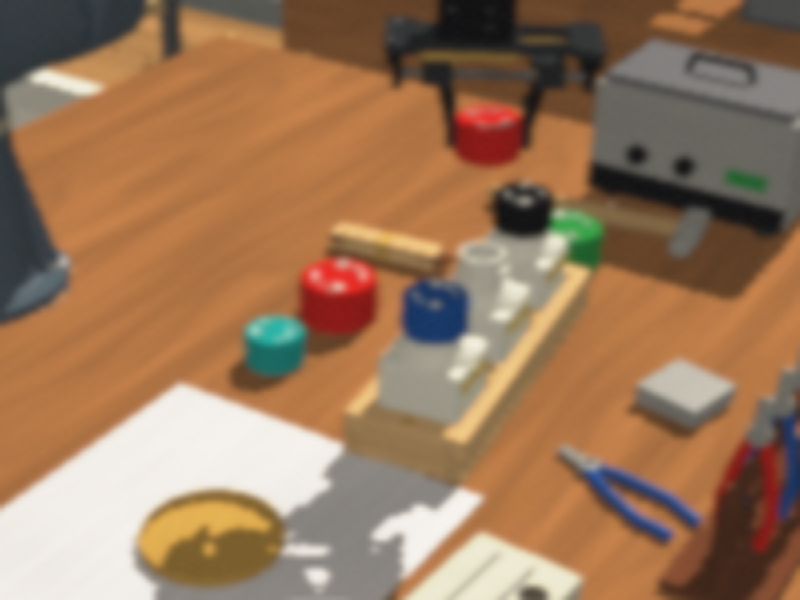

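The cap is off in the gripper (crop at 488,132), with the open bottle mouth at (482,250) still in its well. Carry it to the tin and lower until contact.

```bash
python3 - <<'E'
from h import *
x,y=.4975,-.2212
manip.move_linear([x,y,.27],frame=z(121),feed=.25) ; st("over")
manip.move_linear([x,y,.05],feed=.15); manip.move_linear([x,y,.017],feed=.05); manip.wait(.15); s=st("near"); f0=s["wrist_force"][2]
h=.017
while h>.0065:
    h-=.001; manip.move_linear([x,y,h],feed=.02); manip.wait(.1); s=st("%.4f"%h)
    if s["wrist_force"][2]-f0>2.5: break
for n in("scene",):
    s=manip.snapshot(n); cv2.imwrite(f"pics/{n}5.png",cv2.resize(s["frame"][190:290,140:270],(780,600),interpolation=cv2.INTER_CUBIC)[:,:,::-1])
E
```

```text
over t13.95 pos [ 0.4975 -0.2201  0.2699] F [-0.5 -0.  -0.8] Mz 0.04 op 0.684 grip 50.0 j6 -1.165
near t16.52 pos [ 0.4977 -0.2213  0.0173] F [ 0.4  0.3 -0.2] Mz 0.02 op 0.680 grip 50.0 j6 -1.165
0.0160 t16.88 pos [ 0.4975 -0.2212  0.0161] F [-0.6  0.1 -0.3] Mz 0.01 op 0.683 grip 50.0 j6 -1.165
0.0150 t17.23 pos [ 0.4975 -0.2212  0.015 ] F [ 0.  -0.7 -0.3] Mz -0.01 op 0.682 grip 50.0 j6 -1.165
0.0140 t17.57 pos [ 0.4975 -0.2212  0.014 ] F [-0.   0.1 -1.2] Mz 0.00 op 0.682 grip 50.0 j6 -1.165
0.0130 t17.93 pos [ 0.4975 -0.2212  0.013 ] F [ 0.9  0.  -0.1] Mz 0.04 op 0.687 grip 50.0 j6 -1.165
0.0120 t18.27 pos [ 0.4976 -0.2213  0.0125] F [-1.1  0.7  4.7] Mz 0.04 op 0.681 grip 50.0 j6 -1.165
```

View pics/scene5.png

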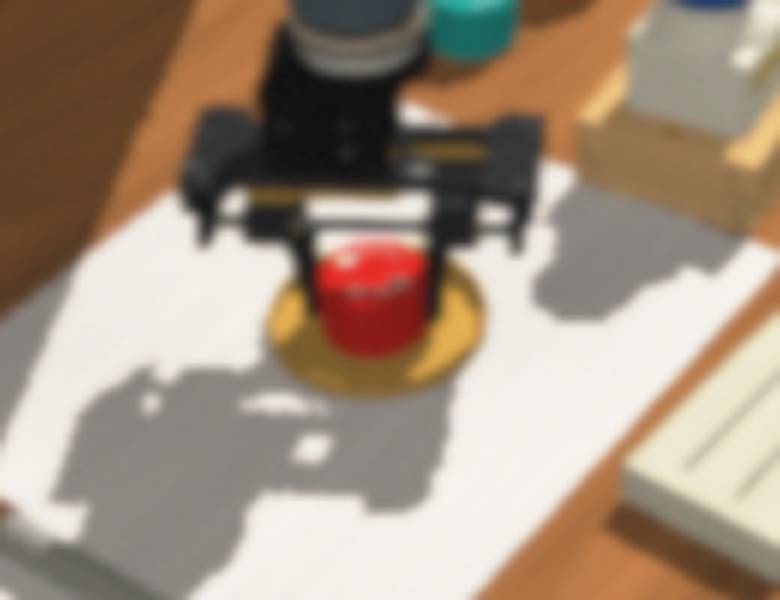

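The cap sits centred in the tin (crop at 372,300). Contact came at TCP 0.0125, where the floor was expected. Release with a partial opening and withdraw.

```bash
python3 - <<'E'
from h import *
manip.move_gripper(.80,5); st("open"); manip.wait(.2)
manip.move_linear([.4975,-.2212,.08],feed=.05)
manip.move_linear([.4975,-.2212,.25],feed=.15)
manip.move_to([.138,-.61,.25],z(121)); st("away")
S=[manip.snapshot("scene"),manip.snapshot("top")]
fit(S,[(317,372),(509,325)],"red",.03,.038,[.5,-.22,.02])
f=np.hstack([cv2.resize(S[0]["frame"][140:270,160:310],(400,347),interpolation=cv2.INTER_CUBIC),cv2.resize(S[1]["frame"][155:255,155:355],(400,347),interpolation=cv2.INTER_CUBIC)])
cv2.imwrite("pics/fin.png",f[:,:,::-1])
E
```

```text
open t18.85 pos [ 0.4974 -0.2212  0.0118] F [-0.5  0.2 -0.4] Mz -0.04 op 0.800 grip 0.0 j6 -1.165
away t23.76 pos [ 0.1392 -0.6094  0.25  ] F [ 1.1 -0.1 -0.4] Mz -0.00 op 0.800 grip 0.0 j6 -2.068
red [ 0.4961 -0.2212  0.0225] resid px [0.02 0.   0.01 0.02] sqrt area ratio meas/model [0.911, 0.961] [(194, 231, 17, 18), (317, 200, 19, 18)]
```

View pics/fin.png

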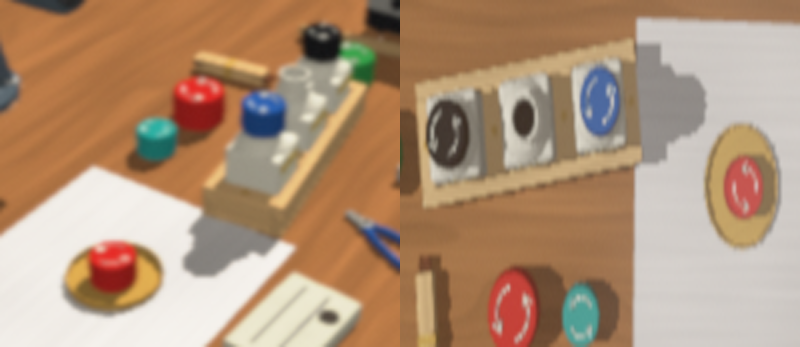

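The cap lies flat and central in the tin (113,266 and 744,188), with its centre at z of about 0.021. The opened bottle stands in its well (525,120), and the other bottles and bench items in view look undisturbed.

```bash
python3 -c "
from plant import manip
print(manip.hand_in())"
```

```text
the job is handed in; nothing more can be done
None
```

I unlocked the red cap, lifted it off and laid it rim down in the middle of the brass tin; the opened bottle is still in its well, nothing else looked disturbed in the pictures, and I handed the job in at about 24 s (no verdict was returned).

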